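# Demould a soap bar from a push-push ejector die

## Robot

A 6-joint arm with a two-finger parallel gripper is mounted at the origin on the work surface. World frame = base frame: x ahead of the robot, y to its left, z up, the work surface at z = 0. Lengths are in m, angles in rad, forces in N, time in s.
With the tool pointing down it reaches from about 0.375 to 0.925 m from the base axis. Payload 5.7 kg.
Tool frame: the origin (TCP) lies midway between the tips of the shut fingers; the grasp point (between the pads) lies 19 mm behind it; z points along the fingers, y is the line along which they close (so a half turn about z gives the same grasp; the last joint's range is limited). The gripper opens to 88 mm and grips with 3 to 60 N. Pads are 20 mm wide; open, the fingers measure 115 mm over their backs; the gripper's body (75 mm by 178 mm) begins 61 mm behind the grasp point.
Start: joints at [1.209, 0.359, 1.51, -0, 1.272, -0.115], TCP at [0.147, 0.582, 0.223] pointing down, gripper open.
Joint ranges: [-2.97, 2.97], [-1.01, 2.36], [0.21, 2.38], [-0.96, 4.11], [0.2, 2.71], [-2.98, 2.98]. Speed limits (rad/s): [2.39, 2.39, 3.14, 3.14, 3.14, 3.14].

## Interface

Orientations are given as a unit quaternion [x, y, z, w].
In Python, from bench import move_ptp, servo_line, goto_joints, move_gripper, sleep, inverse_kinematics, capture, PlanningError, close_job, spot_in, silhouettes, current_clock, current_joint_pos, current_qvel, current_joint_torque, current_position, current_orientation, current_force, current_torque, current_finger_gap, current_grip_force gives the robot as it stands. Calls block until the motion is done:
- move_ptp(position, orientation): joint-space move of the TCP to a pose.
- servo_line(position, orientation=None, rate=0.15, contact_N=None): straight line of the TCP; orientation=None keeps the orientation; rate is the mean speed in m/s. With contact_N (N) it stops when the force on the tool has changed by that much, and returns True; else False.
- goto_joints(angles): joint-space move.
- move_gripper(opening): finger opening in m; the grip force is fixed at half the most; returns when the fingers have stopped.
- sleep(seconds).
- inverse_kinematics(position, orientation): joint angles nearest the present ones, or None.
- capture(name): name is "side" or "top" or "wrist"; returns a dict with "image" (420x560x3 uint8, blue, green, red), "range_z" (420x560 float32, m along the optical axis (not along the pixel's ray), 0 where there is no reading), "intrinsics" (3x3 intrinsics, pixels), "k1" (the pictures are not rectified: a ray, as slopes to the right and down, at radius r is drawn at 1 + k1 r^2 times it, then the intrinsics apply), "R" (3x3) and "t" (3): a world point X has camera coordinates R X + t. Camera axes: x right, y down, z forward; pixel columns grow to the right and rows downward; lengths in m; the calibration is good to about 2 mm. A picture is of the moment at which its call begins.
A pose or a line that the arm cannot do raises PlanningError and nothing moves.
- close_job(): hands the job in; it is judged then, once.
Trained networks look in the newest picture that a camera, given by its name, has taken for a name from the list of things; names that differ only in an ending like _2 or _b are one class to them, and where a whole thing is asked for, a point or a joint stands for the part that bears it (a point fixed in the world has none). Each returns a list of dicts, best first, with "conf" (0 to 1); they miss things now and then, are a little off and sometimes report something else, mostly with a low value. They report only what shows in the picture. A call takes as long as a camera call.
- spot_in(camera, query): "xy" ([column, row] in pixels, amid what is visible of it).
- silhouettes(camera, query): "region" (420x560 bool, what is visible of it) and "xy" ([column, row] in pixels, amid what is visible of it).
Readings, each from a call of its own:
- current_clock(): time.
- current_joint_pos(): joint angles.
- current_qvel(): joint speeds.
- current_joint_torque(): joint torques, N m.
- current_position(): TCP position.
- current_orientation(): TCP orientation.
- current_force(): force on the tool from outside, world axes, zero at the start.
- current_torque(): the same for the moment, N m.
- current_finger_gap(): finger opening in m.
- current_grip_force(): force on a finger pad.
Only numpy, scipy, OpenCV 4.12 (cv2) and the standard library are available. Lean on these libraries where they do the work, as an engineer would, in place of code of your own. Each camera call takes 0.05 s, during which the arm holds its last target. There are 200 camera calls.

## Task

Take the finished soap bar out of the leaning soap die: it lies sunk in the cavity on a push-push ejector, so press it down to the stop (gently, the latch is delicate) and let go to have it pop up, then draw it out. Lay it flat, centred and square, right side up, on the cork mat on the curing rack, set down rather than dropped. Then press the empty ejector pad down to the stop and let go so that it latches down ready for the next pour; leave the other bar, the brush and the stamp where they are.

Things in the scene. Friction and masses are not known exactly. Their poses are not given: they have to be found in the camera images.
- soap: Beige soap bar, 84 x 54 x 22 mm (x, y, z), about 110 g; origin: centre of its underside, z out of its upper face. Starts in the die, axes as die_face, upper face about 2 mm below the die's face: no grip until the ejector raises it. Raised, it stands 15 mm proud, 7 mm still in the cavity: grip it across y (54 mm) and draw it out along the die face's z.
- die_face (a point): Centre of the cavity's mouth in the top face (130 x 135 mm, x, y) of the die, a plywood block 60 mm thick fixed on legs, to the robot's left or right, face centre 135 mm up. z: outward normal, leaning 0.42 rad (24 deg) from vertical towards the robot's side; y level, along the cavity's 57 mm width; x up the slope, along its 87 mm length. Plain cavity, 1.5 mm play round the bar.
- ejector (a joint): Pad travel along the face's z, m: about 0.0005 latched (start), 0.018 raised, -0.0085 at the stop. From latched, pressing to the stop and letting go makes it rise in 0.5 s; from raised, the same latches it again. Stopping over 1 mm short of the stop may do nothing. Spring 3 to 6 N all the way, then force climbs steeply: 10 to 15 N is a firm press; over 80 N spoils the latch.
- pad_top (a point): Centre of the upper face of the ejector pad, an aluminium plate 84 x 54 mm that is the cavity's floor; axes as die_face. It lies 24 mm below the die's face when latched, 7 mm when raised, 33 mm at the stop. Shut fingers can follow it down; a gripper that widens above its tips should turn so that its wide way lies along the cavity's 87 mm.
- cork_top (a point): Centre of the upper face of the cork mat, 110 x 80 x 4 mm (x, y, z), fixed in the free one of the two bays of a slatted wooden curing rack 134 x 262 mm; slat tops 28 mm, mat top 32 mm above the bench. z up, x along the mat's length. The bar is to lie with its length along the mat's x, either way round.
- cured_bar: An older soap bar of the same size, slightly darker, lying on the slats in the rack's other bay, 118 mm from the mat, parallel to it. Origin: centre of its underside. Leave alone.
- brush: Wooden-handled brush 200 mm long lying on the bench between die and rack. Leave alone.
- stamp: Wooden soap stamp, 50 x 50 mm foot and round knob, 70 mm tall, on the bench near the robot. Origin: centre of its underside. Leave alone.

How it is judged:
By the outcome, as a careful person would: the job done as asked, in the order asked, and still so for the second after the job is handed in, with the robot touching nothing.
It also fails if it takes over 70 s, if anything falls off the work surface, if the arm or the gripper's body presses on something with over 40 N, if the wrist force passes 120 N, or if a joint passes its speed limit or range.

## Working session

There is one attempt and no reset: what is moved stays moved. The work goes in short steps, each a Python script; the robot and the scene stay as the last script left them, time stands still between calls to the robot, and variables do not carry over. Pictures are saved under pics/ and viewed, at most 10 in all, crops included, and the job is handed in when it is done.

```bash
ls; mkdir -p pics; python3 - <<'E'
from bench import *
import cv2,numpy as np
ims=[]
for n in ("top","side"):
    c=capture(n); ims.append(c["image"])
    print(n,c["intrinsics"].tolist(),c["k1"],np.round(c["R"],3).tolist(),np.round(c["t"],3).tolist())
    for q in ("soap","die_face","pad_top","cork_top","cured_bar","brush","stamp"):
        print(q,[(np.round(d["xy"]).tolist(),round(d["conf"],2)) for d in spot_in(n,q)][:3])
cv2.imwrite("pics/a.png",cv2.resize(np.vstack(ims),(800*560*1//800,840)) if 0 else cv2.resize(np.hstack(ims),(800,300)))
print(current_clock(),current_orientation())
E
```

```text
pics
top [[522.8825338324566, 0.0, 283.878834924882], [0.0, 522.8825338324566, 208.61841603580302], [0.0, 0.0, 1.0]] -0.20321762828564874 [[0.026, -1.0, 0.009], [-0.992, -0.027, -0.125], [0.126, -0.006, -0.992]] [0.012, 0.558, 1.226]
soap []
die_face [([376.0, 181.0], 0.56)]
pad_top []
cork_top [([181.0, 199.0], 0.6)]
cured_bar [([225.0, 189.0], 0.78)]
brush [([297.0, 168.0], 0.58)]
stamp [([291.0, 254.0], 0.94)]
side [[415.7043920053751, 0.0, 283.725565985017], [0.0, 415.7043920053751, 201.76754854575034], [0.0, 0.0, 1.0]] -0.10896655448174945 [[0.869, -0.495, 0.007], [-0.245, -0.441, -0.863], [0.431, 0.748, -0.505]] [-0.487, 0.229, 0.637]
soap [([375.0, 241.0], 0.84)]
die_face [([384.0, 254.0], 0.59)]
pad_top []
cork_top [([236.0, 178.0], 0.87)]
cured_bar [([263.0, 193.0], 0.85), ([236.0, 179.0], 0.43)]
brush [([314.0, 231.0], 0.83)]
stamp [([235.0, 250.0], 0.61)]
0.8 [ 1.23086616e-01  9.92395931e-01 -2.59003344e-05 -7.67835099e-06]
```

View pics/a.png

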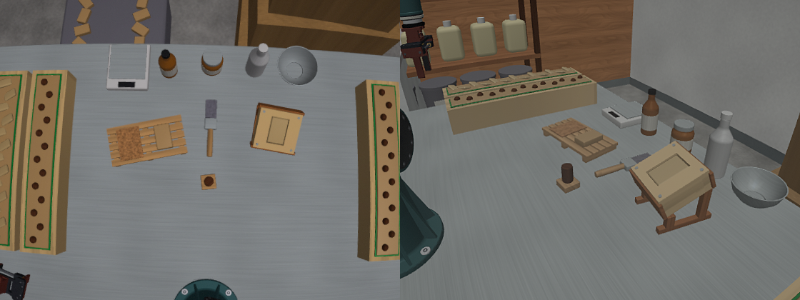

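The top view (560-wide scale) shows the die at about (388,181), on the robot's right. The rack is on the left, with the cork at (181,199) and the cured bar at (225,189). The brush and stamp lie between them.

```bash
cat > h.py <<'E'
from bench import *
import cv2,numpy as np
from scipy.spatial.transform import Rotation as Rot
def cloud(c):
    K=c["intrinsics"];v,u=np.mgrid[0:420,0:560]
    X=np.stack([(u-K[0,2])/K[0,0],(v-K[1,2])/K[1,1]],-1);r=X.copy()
    for _ in range(8): r=X/(1+c["k1"]*(r**2).sum(-1,keepdims=True))
    z=c["range_z"]; P=np.dstack([r*z[...,None],z])
    W=(P-c["t"])@c["R"]; W[z<=0]=np.nan; return W
def px(c,P):
    p=np.atleast_2d(P)@c["R"].T+c["t"]; s=p[:,:2]/p[:,2:]; s=s*(1+c["k1"]*(s**2).sum(1,keepdims=True))
    return s@c["intrinsics"][:2,:2].T+c["intrinsics"][:2,2]
def plane(P,tol=.003,it=200):
    P=P[np.isfinite(P).all(1)];g=np.random.default_rng(0);best=None
    for _ in range(it):
        a,b,d=P[g.choice(len(P),3,False)];n=np.cross(b-a,d-a);l=np.linalg.norm(n)
        if l<1e-9: continue
        m=abs((P-a)@(n/l))<tol
        if best is None or m.sum()>best.sum(): best=m
    Q=P[best];c=Q.mean(0);n=np.linalg.svd(Q-c,full_matrices=False)[2][2];n*=np.sign(n[2])
    return c,n,best.sum(),Q
def dieframe(n):
    y=np.cross(n,np.cross([0,0,1.],n)); x=np.array([0,0,1.])-n*n[2]; x/=np.linalg.norm(x)
    return np.column_stack([x,np.cross(n,x),n])
E
python3 - <<'E'
from h import *
for n in ("top","side"):
    c=capture(n);W=cloud(c)
    d=silhouettes(n,"die_face")
    for q in ("die_face","cork_top","cured_bar","soap"):
        for d in silhouettes(n,q)[:1]:
            m=d["region"]; P=W[m];P=P[np.isfinite(P).all(1)]
            ce,no,k,Q=plane(P)
            b=cv2.minAreaRect(Q[:,:2].astype(np.float32))
            print(n,q,round(d["conf"],2),m.sum(),k,"cen",ce.round(4),"n",no.round(3),"rect",np.round(b[0],4),np.round(b[1],4),round(b[2],1))
            if q in("die_face",):
                R=dieframe(no);L=(Q-ce)@R;b=cv2.minAreaRect(L[:,:2].astype(np.float32))
                print("  yaw",np.arctan2(R[1,0],R[0,0]),"tilt",np.arccos(no[2]),"rect",b,"c",ce+R[:,:2]@np.array(b[0]))
E
```

```text
top die_face 0.56 3233 1920 cen [ 0.6092 -0.2077  0.1348] n [-0.408  0.059  0.911] rect [ 0.6112 -0.2091] [0.1388 0.1264] 81.5
  yaw -0.14286327489175976 tilt 0.4248369062860804 rect ((0.0011960193514823914, -0.0010502859950065613), (0.13877248764038086, 0.13867658376693726), 89.76786804199219) c [ 0.6101198  -0.20890189  0.13531937]
top cork_top 0.71 1385 1020 cen [0.5709 0.2765 0.0321] n [-0.004  0.011  1.   ] rect [0.572  0.2775] [0.1093 0.0797] 11.8
top cured_bar 0.92 731 542 cen [0.5965 0.1626 0.0502] n [-0.008 -0.007  1.   ] rect [0.596  0.1624] [0.0831 0.0506] 11.6
top soap 0.86 810 644 cen [ 0.6109 -0.2074  0.1327] n [-0.401  0.03   0.916] rect [ 0.6112 -0.2073] [0.0532 0.0755] 79.7
side die_face 0.67 6342 3625 cen [ 0.608  -0.218   0.1342] n [-0.403  0.058  0.913] rect [ 0.6102 -0.21  ] [0.1384 0.1205] 81.1
  yaw -0.1434658694021764 tilt 0.4196304121446122 rect ((0.001111455261707306, 0.008142191916704178), (0.13838429749011993, 0.1307595670223236), 89.37438201904297) c [ 0.61018957 -0.21006809  0.13467382]
side cork_top 0.67 649 632 cen [0.57   0.2729 0.0318] n [-0.001 -0.001  1.   ] rect [0.5739 0.2751] [0.1163 0.0841] 14.2
side cured_bar 0.95 637 404 cen [0.5944 0.1557 0.0493] n [-0.003 -0.024  1.   ] rect [0.5962 0.1592] [0.0839 0.0558] 10.9
side soap 0.83 1083 1076 cen [ 0.6087 -0.2108  0.1318] n [-0.408  0.063  0.911] rect [ 0.6104 -0.2088] [0.0533 0.0746] 82.3
```

```bash
cat >> h.py <<'E'
def quat(x,z):
    z=np.array(z,float);z/=np.linalg.norm(z);x=np.array(x,float);x-=z*(x@z);x/=np.linalg.norm(x)
    return Rot.from_matrix(np.column_stack([x,np.cross(z,x),z])).as_quat()
DC=np.array([.6103,-.2094,.135]);yaw=-.143;t=.422
N=np.array([-np.sin(t)*np.cos(yaw),-np.sin(t)*np.sin(yaw),np.cos(t)]);DR=dieframe(N);DX,DY=DR[:,0],DR[:,1]
MC=np.array([.572,.277,.032]);my=np.deg2rad(11.8);MX=np.array([np.cos(my),np.sin(my),0]);MY=np.array([-np.sin(my),np.cos(my),0])
E
python3 - <<'E'
from h import *
for s in (1,-1):
    for nm,p,q in (("grasp",DC+.03*N,quat(s*DX,-N)),("press",DC-.033*N,quat(s*DY,-N)),("high",DC+.2*N,quat(s*DX,-N)),("mat",MC+.02*np.array([0,0,1]),quat(s*MX,[0,0,-1])),("mathi",MC+.2*np.array([0,0,1]),quat(s*MX,[0,0,-1]))):
        j=inverse_kinematics(p,q); print(s,nm,None if j is None else np.round(j,2))
E
```

```text
1 grasp [-0.54  0.3   1.87  0.29  0.59  0.96]
1 press [-0.52  0.42  1.87  0.34  0.47 -0.65]
1 high [-0.61  0.02  1.79  0.22  0.96  1.01]
1 mat [ 0.34  0.59  1.59 -0.    0.96  1.71]
1 mathi [ 0.34  0.4   1.42 -0.    1.32  1.71]
-1 grasp [-0.54  0.3   1.87  0.29  0.59 -2.18]
-1 press [-0.52  0.42  1.87  0.34  0.47  2.49]
-1 high [-0.61  0.02  1.79  0.22  0.96 -2.13]
-1 mat [ 0.34  0.59  1.59 -0.    0.96 -1.43]
-1 mathi [ 0.34  0.4   1.42 -0.    1.32 -1.43]
```

```bash
cat > look.py <<'E'
from h import *
def look(nm,q):
    c=capture("wrist");W=cloud(c);cv2.imwrite(f"pics/{nm}.png",c["image"])
    d=silhouettes("wrist",q)
    if not d: print(nm,q,"none");return c,W,None
    m=d[0]["region"];P=W[m];P=P[np.isfinite(P).all(1)]
    ce,no,k,Q=plane(P,.0025)
    R=dieframe(no) if no[2]<.97 else np.eye(3)
    b=cv2.minAreaRect(((Q-ce)@R)[:,:2].astype(np.float32))
    print(nm,q,round(d[0]["conf"],2),m.sum(),k,"n",no.round(3),"rect",np.round(b[1],4),round(b[2],1),"c",(ce+R[:,:2]@np.array(b[0])).round(4),"yaw",np.arctan2(R[1,0],R[0,0]).round(3),"tilt",np.arccos(no[2]).round(3))
    return c,W,Q
E
python3 - <<'E'
from look import *
move_gripper(0.0)
Z=np.array([0,0,1.])
move_ptp(MC+.25*Z,quat(MX,-Z)); look("m1","cork_top")
move_ptp(DC+.19*N,quat(DY,-N)); look("d1","soap"); look("d2","die_face")
print(current_clock(),current_force().round(2) if hasattr(current_force(),'round') else current_force())
a,b=cv2.imread("pics/m1.png"),cv2.imread("pics/d1.png");cv2.imwrite("pics/b.png",cv2.resize(np.hstack([a,b]),(800,300)))
E
```

```text
m1 cork_top 0.6 4385 4315 n [0.001 0.001 1.   ] rect [0.1106 0.0804] 12.4 c [0.5708 0.2767 0.0325] yaw 0.0 tilt 0.001
d1 soap 0.59 2878 2800 n [-0.402  0.067  0.913] rect [0.0836 0.0535] 0.9 c [ 0.6085 -0.2098  0.1332] yaw -0.165 tilt 0.42
d2 die_face 0.84 9781 8315 n [-0.402  0.064  0.913] rect [0.1303 0.1358] 0.2 c [ 0.6078 -0.21    0.1352] yaw -0.157 tilt 0.419
6.9 [ 0.8  -0.15  0.3 ]
```

View pics/b.png

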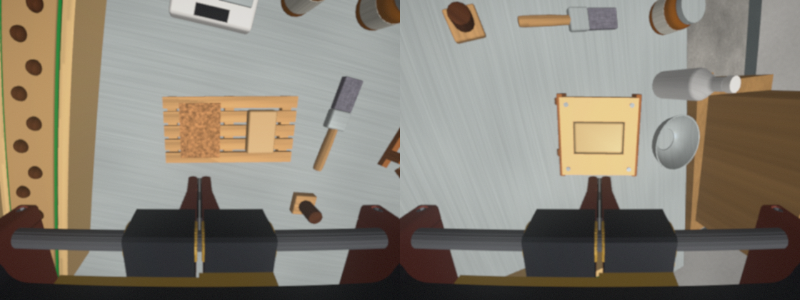

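The wrist views show the cork and the cured bar in the rack on the left, and the bar sunk and centred in the die on the right. The numbers agree with the earlier ones to about 2 mm, so I'll press now.

```bash
cat >> h.py <<'E'
DC=np.array([.6084,-.2098,.135]);yaw=-.15;t=.42
N=np.array([-np.sin(t)*np.cos(yaw),-np.sin(t)*np.sin(yaw),np.cos(t)]);DR=dieframe(N);DX,DY=DR[:,0],DR[:,1]
MC=np.array([.571,.2768,.032]);my=np.deg2rad(12.2);MX=np.array([np.cos(my),np.sin(my),0]);MY=np.array([-np.sin(my),np.cos(my),0])
def h(): return round(float((np.array(current_position())-DC)@N*1000),2)
def press(z0,z1,q,F=10):
    servo_line(DC+z0*N,q,rate=.08)
    f0=np.array(current_force())
    r=servo_line(DC+z1*N,q,rate=.012,contact_N=F)
    print("stopped",r,"h mm",h(),"dF",((np.array(current_force())-f0)@N).round(2),"t",current_clock())
    return f0
E
python3 - <<'E'
from look import *
q=quat(DY,-N)
servo_line(DC+.03*N,q,rate=.12)
f0=press(.006,-.016,q)
print(((np.array(current_force())-f0)@N).round(2))
E
```

```text
stopped True h mm -11.11 dF 6.2 t 10.1417
6.2
```

```bash
python3 - <<'E'
from look import *
q=quat(DY,-N)
r=servo_line(DC-.014*N,q,rate=.006,contact_N=6)
print(r,h(),np.dot(current_force(),N))
servo_line(DC+.05*N,q,rate=.12); sleep(.3)
servo_line(DC+.19*N,q,rate=.2)
c,W,Q=look("d3","soap"); print("proud",((Q-DC)@DR).mean(0).round(4),current_clock())
E
```

```text
True -11.1 4.304621656616309
d3 soap 0.91 3280 3084 n [-0.403  0.065  0.913] rect [0.0835 0.0523] 0.7 c [ 0.6004 -0.2084  0.1485] yaw -0.161 tilt 0.42
proud [-0.0019  0.0011  0.0156] 12.2667
```

```bash
python3 - <<'E'
from look import *
q=quat(DX,-N)
move_ptp(DC+.12*N,q); move_gripper(.078)
servo_line(DC+.03*N,q,rate=.12)
print("touch",servo_line(DC+.0025*N,q,rate=.03,contact_N=4),h())
f0=np.array(current_force()); move_gripper(0.04)
print("gap",current_finger_gap(),current_grip_force(),"h",h(),"dF die",(np.array(current_force())-f0)@DR)
servo_line(DC+.030*N,q,rate=.03)
print("gap",current_finger_gap(),"dF",(np.array(current_force())-f0)@DR)
servo_line(DC+.15*N,q,rate=.12)
print("gap",current_finger_gap(),current_grip_force(),current_clock())
look("g1","soap")
c=capture("side");u=px(c,current_position())[0].astype(int);print(u)
cv2.imwrite("pics/g2.png",cv2.resize(c["image"][max(u[1]-90,0):u[1]+60,max(0,u[0]-100):u[0]+100],(800,600)))
E
```

```text
touch False 2.58
gap 0.053807779519199975 29.99602496623993 h 2.62 dF die [-0.63200146  0.0429198   1.31465204]
gap 0.054339087793695555 dF [-0.52610931  0.39545954 -0.97534351]
gap 0.05401844670267819 29.99537855386734 19.5917
g1 soap 0.59 11759 11018 n [-0.397  0.06   0.916] rect [0.0538 0.0748] 89.7 c [ 0.5454 -0.2005  0.2843] yaw -0.151 tilt 0.413
[347 165]
```

View pics/g2.png

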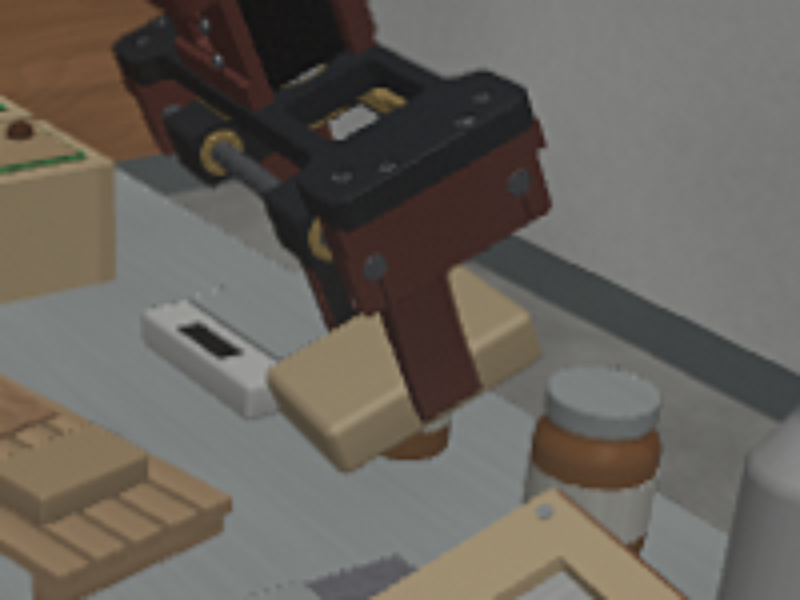

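View pics/g1.png

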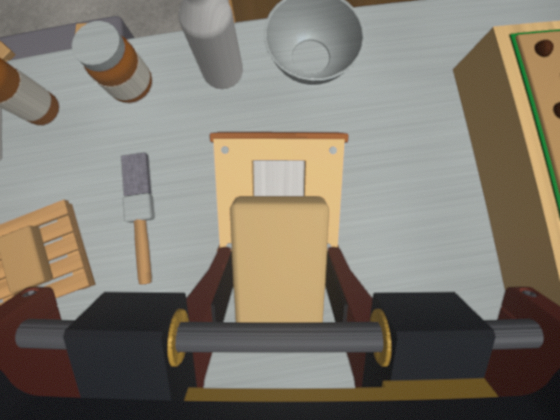

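The side crop shows the bar held level across its width. The wrist picture shows its far edge at row ~197 and the empty cavity at (280,178). The bar sits 1.7 mm towards tool −x, so I'll place it with that correction.

```bash
python3 - <<'E'
from look import *
Z=np.array([0,0,1.]);q=quat(MX,-Z);T=MC+.0017*MX
move_ptp(T+.15*Z,q)
servo_line(T+.022*Z,q,rate=.12); sleep(.2)
print("touch",servo_line(T+.0065*Z,q,rate=.012,contact_N=3),"z-mat",current_position()[2]-.032,np.round(current_force(),2))
move_gripper(.066); print(current_finger_gap())
servo_line(T+.05*Z,q,rate=.08)
servo_line(T+.2*Z,q,rate=.2)
look("p1","soap");look("p2","cork_top");print(current_clock())
E
```

```text
touch True z-mat 0.009614261667299687 [-0.1  -0.08  4.57]
0.06608636774633503
p1 soap 0.81 3166 3022 n [0.002 0.003 1.   ] rect [0.0827 0.0532] 11.8 c [0.5713 0.2771 0.0543] yaw 0.0 tilt 0.004
p2 cork_top 0.88 2267 2219 n [0.002 0.001 1.   ] rect [0.1098 0.0799] 12.5 c [0.5702 0.2766 0.0324] yaw 0.0 tilt 0.002
26.0833
```

View pics/p1.png

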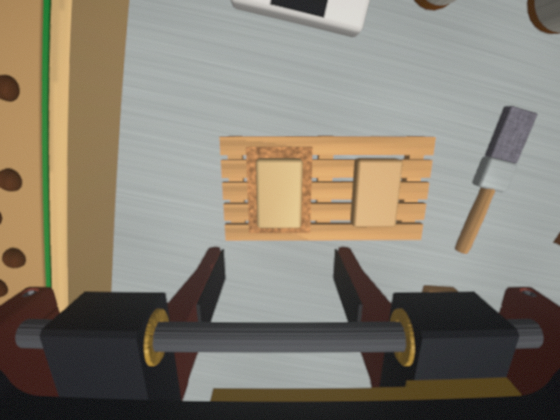

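The wrist view shows the bar lying on the mat at (279,194), within about 1 mm and 1° of centred and square. Next I'll press the empty pad.

```bash
python3 - <<'E'
from look import *
q=quat(DY,-N)
move_gripper(0.0)
move_ptp(DC+.12*N,q)
servo_line(DC+.02*N,q,rate=.12)
f0=press(.0,-.038,q)
r=servo_line(DC-.038*N,q,rate=.006,contact_N=6); print(r,h(),((np.array(current_force())-f0)@N).round(2))
servo_line(DC+.03*N,q,rate=.08); sleep(.4)
servo_line(DC+.19*N,q,rate=.2)
c=capture("wrist");W=cloud(c);L=(W-DC)@DR
m=(abs(L[...,0])<.03)&(abs(L[...,1])<.018)&(L[...,2]<.03)
print("pad depth",np.nanmedian(L[m][:,2]),m.sum(),current_clock())
cv2.imwrite("pics/e.png",c["image"])
E
```

```text
stopped True h mm -32.77 dF 8.56 t 32.875
True -32.81 9.4
pad depth -0.023419384647473982 1266 35.55
```

View pics/e.png

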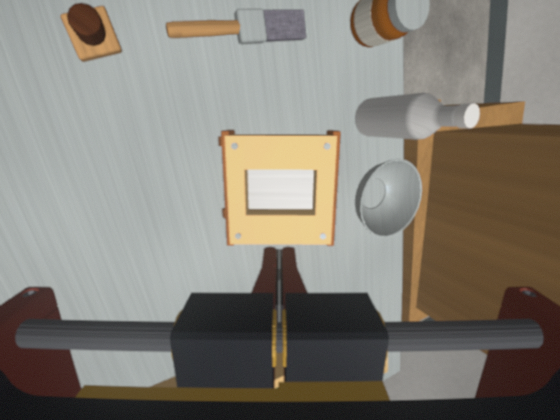

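The pad at (281,189) is sunk 23.4 mm, so it is latched. The brush and stamp are where they were, and the robot is touching nothing.

```bash
python3 -c "
from bench import *
print(close_job())"
```

```text
the job is handed in; nothing more can be done
None
```

Job handed in: the soap bar lies flat on the cork mat, about 1 mm and 1° from centred and square, and the empty ejector is latched down; the other bar, brush and stamp were not touched.

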